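Clamp the lens mount to the slotted rail with its T-bolt

ROBOT

A 7-joint arm with a two-finger parallel gripper is mounted at the origin on the work surface. World frame = base frame: x ahead of the robot, y to its left, z up, the work surface at z = 0. Lengths are in m, angles in rad, forces in N, time in s.
With the tool pointing down it reaches from about 0.4 to 0.85 m from the base axis. Payload 4.5 kg.
Tool frame: the origin (TCP) lies where the fingers leave the gripper's body, on its centre line; the fingertips stand 64 mm ahead of it and the grasp point (between the pads) lies 45 mm ahead of it; z points along the fingers, y is the line along which they close (so a half turn about z gives the same grasp; the last joint's range is limited). The gripper opens to 88 mm and grips with 3 to 60 N. Pads are 18 mm wide; open, the fingers measure 123 mm over their backs; the gripper's body (75 mm by 187 mm) begins 45 mm behind the grasp point.
Start: joints at [-1.269, 0.689, -0.195, 1.565, 0.157, 0.902, -0.215], TCP at [0.165, 0.603, 0.303] pointing down, gripper open.
Joint ranges: [-3.01, 3.01], [-0.46, 2.08], [-1.47, 1.51], [0.13, 2.56], [-1, 4.14], [0.04, 2.09], [-2.66, 2.66]. Speed limits (rad/s): [2.57, 2.57, 3.14, 3.14, 3.14, 3.14, 3.14].

INTERFACE

Orientations are given as a unit quaternion [x, y, z, w].
In Python, from plant import r gives the robot as it stands.
- The arm moves only by the tool play_rows, never from a script. Its arguments are lists of equal length, an entry for each row: "translation": the shift along the tool's x, y, z in m, a list of three; "delta_rot": the turn, a rotation vector about the tool's x, y, z in degrees, a list of three; "grip": the opening, from -1 (shut) to 1 (fully open). In form: {"translation": [[x, y, z], ...], "delta_rot": [[rx, ry, rz], ...], "grip": [grip, ...]}. A call has 1 to 20 rows; each row shifts and turns the commanded pose from where the row before left it, along the tool's axes as they then stand; what a row does not reach is not made up. A row lasts 1/8 s, in which the tool goes at most 62.5 mm and 10.7 degrees, less where a joint would pass 70% of its speed; a pose out of reach is approached as far as the arm can. A call with a gripper value outside its range is refused whole. The fingers move at their own pace and stop on an object; "squeeze" is the grip in N (left out, the last holds). Time passes only in rows, so rows that do not move let the fingers close. It gives the time, the measured TCP pose, the force, the opening and the grip force at its end, in the units of the state.
- r.get_state(): the state, without advancing time (a new reading comes with each control period).
- r.snapshot(name): name is "side" or "top"; returns the picture (480x640x3 uint8, blue, green, red); there is no depth.
- r.get_calibration(name): a dict with "intrinsics" (3x3 intrinsics, pixels), "eye" and "rotation" of the camera in the world. Camera axes: x right, y up, looking along -z (the intrinsics and any distortion apply to the point x, -y, -z); pixel columns grow to the right and rows downward; lengths in m; the calibration is good to about 2 mm. A picture is of the moment at which its call begins. get_calibration takes no time and is no camera call.
- r.finish_job(): hands the job in; it is judged then, once.
Trained networks look in the newest picture that a camera, given by its name, has taken for a name from the list of things; names that differ only in an ending like _2 or _b are one class to them, and where a whole thing is asked for, a point or a joint stands for the part that bears it (a point fixed in the world has none). Each returns a list of dicts, best first, with "confidence" (0 to 1); they miss things now and then, are a little off and sometimes report something else, mostly with a low value. They report only what shows in the picture. A call takes as long as a camera call.
- r.look_for(camera, target): "point" ([x, y, z] in m, in world coordinates, good to about 4 mm: the middle of the surface that is visible of it).
- r.silhouettes(camera, target): "pixels" (480x640 bool, what is visible of it).
The state is a dict: "clock": time; "q": joint angles; "qd": joint speeds; "joint_torque": joint torques, N m; "tool_pos": TCP position; "eef_rot": TCP orientation; "contact_force": force on the tool from outside, world axes, zero at the start; "moment": the same for the moment, N m; "opening": opening from 0.0 (shut) to 1.0 (fully open); "finger_force": force on a finger pad.
Only numpy, scipy, OpenCV 4.12 (cv2) and the standard library are available. Lean on these libraries where they do the work, as an engineer would, in place of code of your own. Each camera call takes 0.05 s, during which the arm holds its last target. There are 200 camera calls.

TASK

Fix the lens mount to the slotted rail with the T-bolt that stands on the bench (the one with the oblong head, not the plain round-footed screw): lower its head through the window of the mount's foot into the rail's slot, turn it clockwise until the head stands square across the slot, and go on tightening the knob until it clamps the foot firmly. Go by feel: never press or tighten hard, leave the mount where it stands on the rail, do not disturb the other things, and let go at the end.

Things in the scene. Friction and masses are not known exactly. Their poses are not given: they have to be found in the camera images.
- rail: Aluminium T-slot rail, fixed to the bench, 300 long (its x), 76 wide (its y), 30 high. Origin: centre of its underside. The slot runs its whole length along x in the middle of the top: mouth 20.4 wide between lips 8 thick; below them (22 down to 6 above the bench) a channel 31.5 wide.
- mount: Loose lens mount, 0.7 kg, on the rail, its x along the rail's x. Aluminium foot plate 170 (x) x 66 (y) x 6; on its +x part a black block and lens tube, top 88 above the bench. Origin: centre of the foot's underside, 30 above the bench. Keys under the foot run in the slot, so it can only slide along the rail.
- window (a point): Centre of the oblong window through the foot, at the foot's top face (36 above the bench), 50 from the mount's origin towards -x. The window is 36 along the rail and 22 across it, over the slot's mouth. The black block begins 75 from here towards the mount's +x.
- bolt: Steel T-bolt, 150 g with its knob, standing upright on its head on the bench. Origin: centre of the head's underside; z up the stud (diameter 12). Oblong head 30 (its x) x 18 (y) x 8 high.
- head_top (a point): Centre of the head's upper face, 8 above the bolt's origin. Two diagonal corners of the head are rounded: under the rail's lips it can turn clockwise (seen from above) from lengthwise to about 5 degrees past square, where its two sharp corners stop against the channel's walls.
- tab (a point): Top of the flat steel tab, 18 x 4 x 6, on the stud's end above the knob, 60 above the bolt's origin. The tab points along the head's long side (the bolt's x).
- knob: Round black knob (the nut) on the T-bolt's stud. Origin: on the axis at the underside of its steel flange, 23 to 26 above the bolt's origin (varies). Flange diameter 40, 4 thick; above it the knurled grip, diameter 38, 22 high. Clockwise from above screws it down the stud, 2 mm per radian. The thread is stiff (0.06 N m): knob and stud turn as one until the head is stopped.
- knob_grip (a point): On the knob's axis, 15 above the knob's origin. Once the head is stopped, with the flange on the foot, the knob turns on easily for 0.6 to 1.7 rad, drawing the head up to the lips; then a spring in the knob lets clamping climb (about 60 N per rad). Firm is 10 to 25 N, 0.2 to 0.4 N m: gripped with only 8 to 10 N the knob then slips in the fingers and stands still; a hard grip overtightens.
- screw: Bystander: thumb screw with a similar black knob (diameter 38, top 46 above the bench) but a round foot, diameter 32, and no tab on top. Origin: centre of its underside.
- objective: Bystander: steel microscope objective, diameter 34, 52 high, standing. Origin: centre of its underside.
- oil: Bystander: small amber bottle, diameter 28, 62 high. Origin: centre of its underside.
- slidebox: Bystander: grey slide box 90 x 140 x 34. Origin: centre of its underside.
- driver: Bystander: screwdriver lying on the bench. Origin: under its middle.
- lensring: Bystander: aluminium ring, diameter 56, 12 high, lying flat. Origin: centre of its underside.
- eyepiece: Bystander: microscope eyepiece standing on its steel tube, black head diameter 34, 58 high. Origin: centre of its underside.

How it is judged:
By the outcome, as a careful person would: the job done as asked, in the order asked, and still so for the second after the job is handed in, with the robot touching nothing.
It also fails if it takes over 54 s, if anything falls off the work surface, if the arm or the gripper's body presses on something with over 40 N, if the wrist force passes 120 N, or if a joint passes its speed limit or range.

## Working session

There is one attempt and no reset: what is moved stays moved. The work goes in short steps, Python scripts to look and compute and a tool call to move; the robot and the scene stay as the last step left them, time stands still between calls to the robot, and variables do not carry over. Pictures are saved under pics/ and viewed, at most 10 in all, crops included, and the job is handed in when it is done.

Besides the shell and the picture viewer there is one more tool, called after "Call:" by a JSON object that holds its "fn" and its "kwargs", one argument or row to a line. play_rows: Moves the arm, as the interface text tells. Its arguments: {"type":"object","properties":{"translation":{"type":"array","items":{"type":"array","items":{"type":"number"}}},"delta_rot":{"type":"array","items":{"type":"array","items":{"type":"number"}}},"grip":{"type":"array","items":{"type":"number"}},"squeeze":{"type":"number"}},"required":["translation","delta_rot","grip"]}

```bash
ls; mkdir -p pics
python3 - <<'E'
from plant import r
import cv2,numpy as np
for n in("top","side"):
    cv2.imwrite(f"pics/{n}0.png",r.snapshot(n))
    c=r.get_calibration(n);print(n,c)
    for t in("bolt","tab","head_top","knob","knob_grip","screw","window","mount","rail"):
        print(t,[(np.round(d["point"],4).tolist(),round(d["confidence"],2)) for d in r.look_for(n,t)[:2]])
print(r.get_state())
E
```

```text
pics
top {'intrinsics': array([[473.0374043 ,   0.        , 320.05640588],
       [  0.        , 473.0374043 , 237.97954241],
       [  0.        ,   0.        ,   1.        ]]), 'eye': array([0.53889149, 0.00213332, 0.94491709]), 'rotation': array([-0.01758909,  0.00690304,  0.7121584 , -0.70176448])}
bolt [([0.4737, -0.3506, 0.0552], 0.78), ([0.5264, -0.0149, 0.0372], 0.66)]
tab [([0.4755, -0.3517, 0.0502], 0.83)]
head_top [([0.4739, -0.3506, 0.0463], 0.84)]
knob [([0.4766, -0.3527, 0.0477], 0.89)]
knob_grip [([0.4714, -0.348, 0.0492], 0.81)]
screw [([0.4622, 0.3388, 0.0514], 0.59)]
window [([0.5286, -0.0131, 0.0355], 0.6)]
mount [([0.5324, -0.0137, 0.0364], 0.61)]
rail [([0.5349, 0.0023, 0.0277], 0.68)]
side {'intrinsics': array([[525.63457884,   0.        , 310.88040107],
       [  0.        , 525.63457884, 233.92918061],
       [  0.        ,   0.        ,   1.        ]]), 'eye': array([ 0.1659546 , -0.48904931,  0.79176523]), 'rotation': array([ 0.32790937, -0.12337105, -0.32941786,  0.87677757])}
bolt [([0.4654, -0.3595, 0.0508], 0.74)]
tab [([0.4655, -0.3609, 0.0478], 0.89)]

[... 332 characters left out ...]
k': 1.0, 'q': array([-1.26922332,  0.68910507, -0.19461372,  1.56529219,  0.15733126,
        0.90248254, -0.21511693]), 'qd': array([-0.00044016,  0.00095101, -0.00045703, -0.00029199, -0.00065699,
        0.00077241,  0.00142838]), 'joint_torque': array([ 3.28838460e-04, -5.27482724e+01, -1.26700267e+00, -1.53741753e+01,
       -5.19135024e-02, -6.63539668e-04,  3.91504898e-05]), 'tool_pos': array([0.16534673, 0.60275978, 0.30274199]), 'eef_rot': array([1.33469800e-01, 9.91052880e-01, 5.00606964e-05, 6.16330626e-06]), 'contact_force': array([-0.11884096,  1.15092703,  0.29852114]), 'moment': array([-0.00121213,  0.02090349,  0.00445979]), 'finger_force': 0.0, 'opening': 0.9990522907723152}
```

View pictures.

View pics/top0.png

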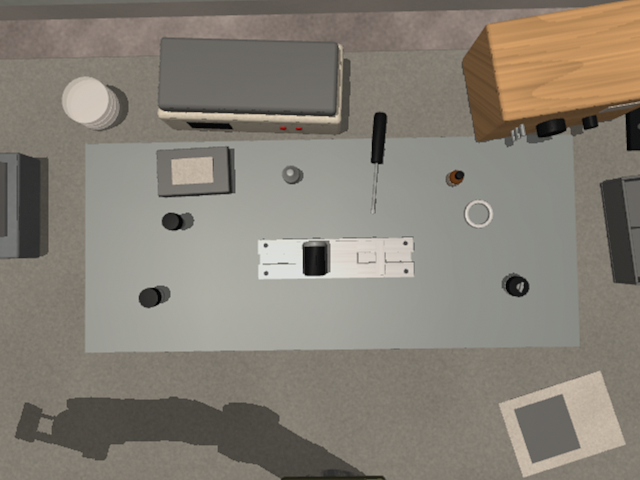

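View pics/side0.png

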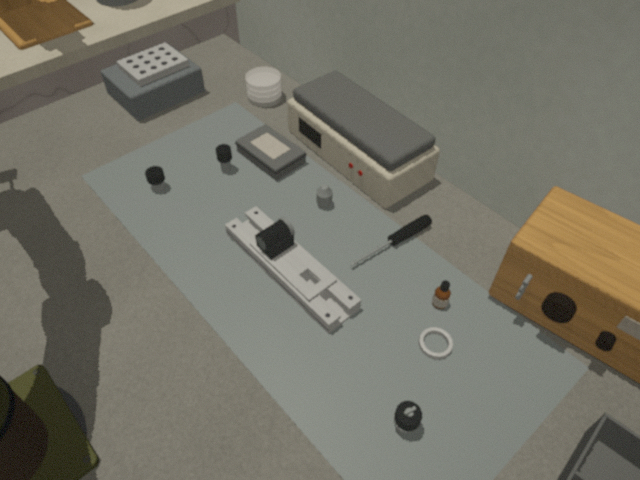

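Run:
```python
import cv2,numpy as np
t=cv2.imread("pics/top0.png");s=cv2.imread("pics/side0.png")
def c(im,x,y,w,h,W,H): return cv2.resize(im[y:y+h,x:x+w],(W,H),interpolation=cv2.INTER_CUBIC)
a=c(t,250,225,180,65,800,289)
b=np.hstack([c(t,496,266,40,40,300,300),c(s,388,396,40,40,300,300),c(s,280,240,80,120,200,300)])
cv2.imwrite("pics/crop0.png",np.vstack([a,b]))
```

```text
(no output)
```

View pics/crop0.png

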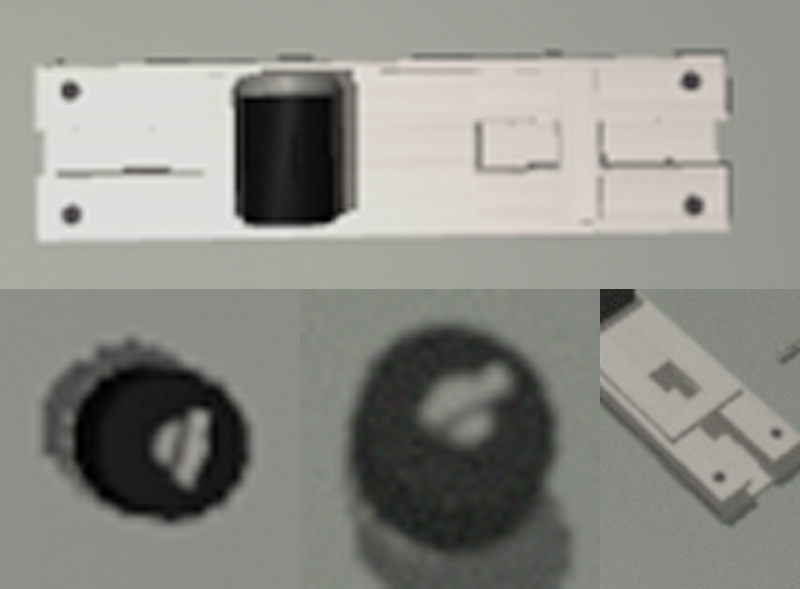

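```bash
cat > h.py <<'E'
import numpy as np,cv2
from scipy.spatial.transform import Rotation as R
from plant import r
def cal(n):
    c=r.get_calibration(n);return c["intrinsics"],np.array(c["eye"]),R.from_quat(c["rotation"]).as_matrix()
def bp(n,uv,z):
    K,e,M=cal(n);uv=np.atleast_2d(uv).astype(float)
    d=np.c_[(uv[:,0]-K[0,2])/K[0,0],-(uv[:,1]-K[1,2])/K[1,1],-np.ones(len(uv))]@M.T
    return e+d*((z-e[2])/d[:,2])[:,None]
def pj(n,P):
    K,e,M=cal(n);q=(np.atleast_2d(P)-e)@M
    return np.c_[K[0,2]-K[0,0]*q[:,0]/q[:,2],K[1,2]+K[1,1]*q[:,1]/q[:,2]]
def ang(a,b): d=b-a;return np.degrees(np.arctan2(d[1],d[0]))
E
python3 - <<'E'
from h import *
np.set_printoptions(precision=4,suppress=True)
f=lambda L:np.array(L)/4.444+[250,225]-0.5+.11
H=bp("top",f([(70,91),(70,214),(690,80),(693,205)]),.030);print("holes",H,"ctr",H.mean(0),"ang",ang(H[2],H[0]),ang(H[3],H[1]))
C=bp("top",f([(37,66),(727,55),(730,230),(37,240)]),.030);print("rail c",C,C.mean(0),ang(C[1],C[0]),ang(C[2],C[3]))
W=bp("top",f([(478,120),(560,120),(560,170),(478,170)]),.036);print("win",W.mean(0))
g=lambda L:np.array(L)/7.5+[496,266]-.43
print("tab top ang",(lambda p:(ang(*p),p.mean(0)))(bp("top",g([(207,408),(190,490)]),.06)))
print("tab center as top",bp("top",g([(196,448)]),.060))
g2=lambda L:(np.array(L)-[300,0])/7.5+[388,396]-.43
print("tab side ang",(lambda p:(ang(*p),p.mean(0)))(bp("side",g2([(420,410-289),(512,370-289)]),.06)))
# silhouettes
for n in("top","side"):
    r.snapshot(n)
    for t in("knob","mount","rail","screw"):
        for d in r.silhouettes(n,t)[:2]:
            m=d["pixels"].astype(np.uint8);ys,xs=np.nonzero(m)
            if len(xs)==0: continue
            print(n,t,round(d["confidence"],2),len(xs),xs.min(),xs.max(),ys.min(),ys.max(),cv2.minAreaRect(np.c_[xs,ys].astype(np.float32)))
            if t=="knob": print(" mean",xs.mean(),ys.mean(),bp(n,[(xs.min()+xs.max())/2,(ys.min()+ys.max())/2],.038))
E
```

```text
holes [[ 0.5585  0.1219  0.03  ]
 [ 0.505   0.1225  0.03  ]
 [ 0.5593 -0.1478  0.03  ]
 [ 0.5051 -0.148   0.03  ]] ctr [ 0.532  -0.0128  0.03  ] ang 90.1703286094715 90.03160105925922
rail c [[ 0.5696  0.1362  0.03  ]
 [ 0.5699 -0.164   0.03  ]
 [ 0.4941 -0.1637  0.03  ]
 [ 0.4939  0.137   0.03  ]] [ 0.5319 -0.0136  0.03  ] 90.05709236029082 90.0409717429155
win [ 0.5322 -0.0727  0.036 ]
tab top ang (np.float64(166.6712398094367), array([ 0.4024, -0.3557,  0.06  ]))
tab center as top [[ 0.4026 -0.3551  0.06  ]]
tab side ang (np.float64(-18.235699338230532), array([ 0.4731, -0.3532,  0.06  ]))
top knob 0.56 400 504 529 275 296 ((516.6756591796875, 285.4459533691406), (25.481842041015625, 20.385475158691406), 9.462322235107422)
 mean 516.5025 285.43 [[ 0.4745 -0.3563  0.038 ]]
top knob 0.56 443 504 529 275 296 ((516.45947265625, 285.2432556152344), (25.646240234375, 20.385475158691406), 9.462321281433105)
 mean 516.4018058690745 285.25056433408577 [[ 0.4745 -0.3563  0.038 ]]
top mount 0.94 2869 296 384 239 275 ((340.2523498535156, 257.580810546875), (35.69044876098633, 88.4911346435546
[... 755 characters left out ...]
 239.83128356933594), (12.459747314453125, 91.41590118408203), 60.01836013793945)
 mean 402.613251155624 232.7442218798151 [[ 0.7016 -0.105   0.038 ]]
side mount 0.7 2891 249 335 217 299 ((291.7325439453125, 260.5529479980469), (86.84233093261719, 45.263038635253906), 50.98059844970703)
side mount 0.66 442 431 450 279 308 ((441.3500061035156, 293.4499816894531), (18.024978637695312, 30.35786247253418), 18.43494987487793)
side rail 0.84 3630 225 359 206 332 ((292.1753845214844, 265.8214111328125), (154.45611572265625, 46.604644775390625), 44.49297332763672)
side screw 0.6 411 145 164 165 191 ((155.69586181640625, 178.19070434570312), (26.094396591186523, 18.37776756286621), 66.03751373291016)
```

```bash
cat > fit.py <<'E'
from h import *
from scipy.optimize import minimize
from scipy.spatial import ConvexHull
S=8
def hull(P2):
    return P2[ConvexHull(P2).vertices]
def labels(n,x,y,yaw,z0,kz,box):
    u0,v0,w,h=box;L=np.zeros((h*S,w*S),np.uint8)
    def fill(P,l,hl=False):
        q=pj(n,P)
        if hl:q=hull(q)
        cv2.fillPoly(L,[np.round(((q-[u0,v0]+.5)*S)*16).astype(np.int32)],l,shift=4)
    a=np.linspace(0,2*np.pi,40,endpoint=False)
    circ=lambda rr,z:np.c_[x+rr*np.cos(a),y+rr*np.sin(a),np.full(40,z0+z)]
    fill(np.r_[circ(.019,kz+.004),circ(.019,kz+.026)],1,True)
    fill(circ(.018,kz+.026),2)
    fill(np.r_[circ(.006,kz+.026),circ(.006,.054)],3,True); fill(circ(.006,.054),4)
    c,s=np.cos(yaw),np.sin(yaw)
    B=lambda X,Y,Z:np.array([x+c*X-s*Y,y+s*X+c*Y,z0+Z])
    e=cal(n)[1]-np.array([x,y,z0])
    cor=[(.009,.002),(-.009,.002),(-.009,-.002),(.009,-.002)]
    nr=[(s*-1,c),(-c,-s),(s,-c),(c,s)]
    for i in range(4):
        if nr[i][0]*e[0]+nr[i][1]*e[1]>0:
            p,q=cor[i],cor[(i+1)%4]
            fill(np.array([B(*p,.054),B(*q,.054),B(*q,.060),B(*p,.060)]),5+i%2)
    fill(np.array([B(*k,.060) for k in cor]),7)
    return L
def fit(n,img,x,y,z0=0.,kz=.0245,yaws=None):
    u,v=pj(n,[x,y,z0+.05])[0];box=(int(u)-18,int(v)-18,36,36)
    I=img[box[1]:box[1]+36,box[0]:box[0]+36].astype(float).mean(2)
    def cost(p):
        L=labels(n,p[0]*1e-3,p[1]*1e-3,np.radians(p[2]*10),z0,kz,box)
        F=[cv2.resize((L==k).astype(np.float32),(36,36),interpolation=cv2.INTER_AREA) for k in range(1,8)]
        F=[cv2.GaussianBlur(f,(0,0),.5) for f in F]
        ob=sum(F);m=ob>.9
        # include ring outside as background
        A=np.stack([f[m] for f in F],1);b=I[m]
        Q=np.vstack([A,np.eye(7)*.3]);bb=np.r_[b,np.ones(7)*.3*b.mean()]
        w=np.linalg.lstsq(Q,bb,rcond=None)[0]
        return ((A@w-b)**2).sum()/m.sum()
    best=[]
    for ya in (yaws if yaws is not None else range(-30,10,6)):
        o=minimize(cost,[x*1e3,y*1e3,ya/10],method="Nelder-Mead",options=dict(initial_simplex=[[x*1e3,y*1e3,ya/10],[x*1e3+3,y*1e3,ya/10],[x*1e3,y*1e3+3,ya/10],[x*1e3,y*1e3,ya/10+.5]],xatol=.02,fatol=.01))
        best.append((round(o.fun,2),np.round(o.x*[1,1,10],2).tolist()))
    return sorted(best)[:4]
E
python3 - <<'E'
from fit import *
t=cv2.imread("pics/top0.png");s=cv2.imread("pics/side0.png")
for kz in(.023,.0245,.026):
  print(kz,"top",fit("top",t,.473,-.355,kz=kz)[:3]);print("side",fit("side",s,.472,-.353,kz=kz)[:3])
E
```

```text
Traceback (most recent call last):
  File "fit.py", line 44, in fit
    o=minimize(cost,[x*1e3,y*1e3,ya/10],method="Nelder-Mead",options=dict(initial_simplex=[[x*1e3,y*1e3,ya/10],[x*1e3+3,y*1e3,ya/10],[x*1e3,y*1e3+3,ya/10],[x*1e3,y*1e3,ya/10+.5]],xatol=.02,fatol=.01))
  File "fit.py", line 33, in cost
    L=labels(n,p[0]*1e-3,p[1]*1e-3,np.radians(p[2]*10),z0,kz,box)
  File "fit.py", line 15, in labels
    fill(np.r_[circ(.019,kz+.004),circ(.019,kz+.026)],1,True)
    ~~~~^^^^^^^^^^^^^^^^^^^^^^^^^^^^^^^^^^^^^^^^^^^^^^^^^^^^^
  File "fit.py", line 10, in fill
    q=pj(n,P)
  File "h.py", line 11, in pj
    K,e,M=cal(n);q=(np.atleast_2d(P)-e)@M
          ~~~^^^
  File "h.py", line 5, in cal
    c=r.get_calibration(n);return c["intrinsics"],np.array(c["eye"]),R.from_quat(c["rotation"]).as_matrix()
ValueError: time passes only in moves, steps and waits
```

```bash
python3 - <<'E'
s=open("h.py").read()
s=s.replace("def cal(n):","import functools\n@functools.lru_cache(None)\ndef cal(n):")
open("h.py","w").write(s)
f=open("fit.py").read()
f=f.replace("range(1,8)]","range(8)]").replace("ob=sum(F);m=ob>.9","m=disk").replace("np.eye(7)","np.eye(8)").replace("np.ones(7)","np.ones(8)")
f=f.replace("    def cost(p)","    yy,xx=np.mgrid[:36,:36];disk=(xx-18)**2+(yy-18)**2<15**2\n    def cost(p)")
open("fit.py","w").write(f)
E
python3 - <<'E'
from fit import *
t=cv2.imread("pics/top0.png");s=cv2.imread("pics/side0.png")
for kz in(.023,.0245,.026):
  print(kz,"top",fit("top",t,.473,-.355,kz=kz)[:3]);print("side",fit("side",s,.472,-.353,kz=kz)[:3])
E
```

```text
0.023 top [(np.float64(233.83), [474.19, -355.87, -16.54]), (np.float64(234.65), [474.2, -355.77, -16.1]), (np.float64(235.13), [474.15, -355.76, -17.27])]
side [(np.float64(53.01), [472.09, -353.76, -13.87]), (np.float64(53.03), [472.1, -353.75, -14.07]), (np.float64(53.44), [472.08, -353.78, -12.52])]
0.0245 top [(np.float64(268.08), [474.19, -355.47, -16.59]), (np.float64(269.76), [474.12, -355.47, -16.59]), (np.float64(271.12), [474.25, -355.46, -16.26])]
side [(np.float64(70.97), [471.65, -353.93, -10.54]), (np.float64(71.93), [471.64, -353.94, -12.13]), (np.float64(72.59), [471.66, -353.94, -9.12])]
0.026 top [(np.float64(323.08), [474.11, -355.19, -17.99]), (np.float64(324.6), [474.3, -355.12, -12.59]), (np.float64(324.76), [474.26, -355.07, -22.44])]
side [(np.float64(101.92), [471.28, -354.02, -8.07]), (np.float64(101.99), [471.17, -354.13, -10.65]), (np.float64(102.34), [471.3, -354.05, -10.21])]
```

Call:
{"fn": "play_rows", "kwargs": {
  "translation": [
    [-0.0591,-0.0046,0.004],
    [-0.0591,-0.0046,0.004],
    [-0.0591,-0.0046,0.004],
    [-0.0591,-0.0046,0.004],
    [-0.0591,-0.0046,0.004],
    [-0.0591,-0.0046,0.004],
    [-0.0591,-0.0046,0.004],
    [-0.0591,-0.0046,0.004],
    [-0.0591,-0.0046,0.004],
    [-0.0591,-0.0046,0.004],
    [-0.0591,-0.0046,0.004],
    [-0.0591,-0.0046,0.004],
    [-0.0591,-0.0046,0.004],
    [-0.0591,-0.0046,0.004],
    [-0.0591,-0.0046,0.004],
    [-0.0591,-0.0046,0.004],
    [-0.0591,-0.0046,0.004],
    [-0.0591,-0.0046,0.004],
    [-0.0591,-0.0046,0.004],
    [-0.0591,-0.0046,0.004]
  ],
  "delta_rot": [
    [0,0,5.58],
    [0,0,5.58],
    [0,0,5.58],
    [0,0,5.58],
    [0,0,5.58],
    [0,0,5.58],
    [0,0,5.58],
    [0,0,5.58],
    [0,0,5.58],
    [0,0,5.58],
    [0,0,5.58],
    [0,0,5.58],
    [0,0,5.58],
    [0,0,5.58],
    [0,0,5.58],
    [0,0,5.58],
    [0,0,5.58],
    [0,0,5.58],
    [0,0,5.58],
    [0,0,5.58]
  ],
  "grip": [1,1,1,1,1,1,1,1,1,1,1,1,1,1,1,1,1,1,1,1],
  "squeeze": 10
}}

```text
clock: 4.0
tool_pos: [0.4626, -0.3613, 0.2227]
eef_rot: [0.895, 0.445, 0.0, 0.001]
contact_force: [-0.3, -0.2, -0.3]
opening: 0.998
finger_force: 0.0
```

```bash
cat > st.py <<'E'
from h import *
np.set_printoptions(precision=4,suppress=True)
s=r.get_state();M=R.from_quat(s["eef_rot"]).as_matrix()
print("t",round(s["clock"],2),"q",s["q"]);print("p",s["tool_pos"],"yaw of tool y",ang(np.zeros(2),M[:2,1]),"z",M[:,2],"F",s["contact_force"],"M",s["moment"],"open",round(s["opening"],3),"ff",s["finger_force"])
def to(P): print("shift tool",M.T@(np.array(P)-s["tool_pos"]))
E
python3 -c "
from st import *
to([.473,-.355,.0955])"
```

```text
t 4.0 q [ 0.493   0.7496  0.1594  1.7709 -0.1839  0.6342  0.111 ]
p [ 0.4626 -0.3613  0.2227] yaw of tool y -37.10710735135959 z [ 0.0012 -0.0006 -1.    ] F [-0.3397 -0.2452 -0.2824] M [-0.1177  0.1134  0.0219] open 0.998 ff 0.0
shift tool [0.0112 0.0043 0.1272]
```

Call:
{"fn": "play_rows", "kwargs": {
  "translation": [
    [0.0112,0.0043,0.015],
    [0,0,0.015],
    [0,0,0.015],
    [0,0,0.015],
    [0,0,0.015],
    [0,0,0.015],
    [0,0,0]
  ],
  "delta_rot": [
    [0,0,-9.8],
    [0,0,-9.8],
    [0,0,-9.8],
    [0,0,-9.8],
    [0,0,-9.8],
    [0,0,-9.8],
    [0,0,0]
  ],
  "grip": [1,1,1,1,1,1,1]
}}

```text
clock: 4.88
tool_pos: [0.4728, -0.3529, 0.1318]
eef_rot: [0.561, 0.828, 0.0, -0.001]
contact_force: [-0.9, -0.1, 0.4]
opening: 0.997
finger_force: 0.0
```

```bash
python3 -c "
from st import *
to([.473,-.355,.0955])"
```

```text
t 4.88 q [ 0.6256  0.8858 -0.1089  1.7946  0.1844  0.4731  0.7713]
p [ 0.4728 -0.3529  0.1318] yaw of tool y 21.744693510820507 z [-0.0014  0.0016 -1.    ] F [-0.9134 -0.052   0.4124] M [-0.0339  0.027   0.0293] open 0.997 ff 0.0
shift tool [-0.0021 -0.0006  0.0363]
```

Call:
{"fn": "play_rows", "kwargs": {
  "translation": [
    [-0.002,-0.0005,0.012],
    [0,0,0.012],
    [0,0,0.013],
    [0,0,0],
    [0,0,0],
    [0,0,0],
    [0,0,0],
    [0,0,0],
    [0,0,0],
    [0,0,0]
  ],
  "delta_rot": [
    [0,0,0],
    [0,0,0],
    [0,0,0],
    [0,0,0],
    [0,0,0],
    [0,0,0],
    [0,0,0],
    [0,0,0],
    [0,0,0],
    [0,0,0]
  ],
  "grip": [1,1,1,1,-0.5,-1,-1,-1,-1,-1],
  "squeeze": 15
}}

```text
clock: 6.12
tool_pos: [0.4735, -0.3552, 0.0958]
eef_rot: [0.56, 0.828, -0.0, -0.0]
contact_force: [0.2, 0.3, 0.9]
opening: 0.427
finger_force: 15.0
```

```bash
python3 -c "
from st import *
to([.473,-.355,.0955])"
```

```text
t 6.12 q [ 0.6198  0.9463 -0.0948  1.7961  0.195   0.4085  0.7663]
p [ 0.4735 -0.3552  0.0958] yaw of tool y 21.849022704409283 z [-0.0002 -0.0001 -1.    ] F [0.1861 0.2804 0.9468] M [-0.1063  0.1245 -0.0234] open 0.427 ff 14.991560569033027
shift tool [ 0.0004 -0.0003  0.0003]
```

Run:
```python
from h import *
np.set_printoptions(precision=4,suppress=True)
def cen(im,u,v,k=4):
    p=im[v-k:v+k+1,u-k:u+k+1].astype(float).mean(2);w=np.clip(np.median(p)-15-p,0,None)
    yy,xx=np.mgrid[v-k:v+k+1,u-k:u+k+1];return [(w*xx).sum()/w.sum(),(w*yy).sum()/w.sum()]
t=cv2.imread("pics/top0.png");s=cv2.imread("pics/side0.png")
T=bp("top",[cen(t,265,245),cen(t,265,273),cen(t,405,243),cen(t,406,271)],.03)
print("top",T[:,:2],T.mean(0),"end",T[2:].mean(0))
# side: predict from top holes, then refine
P=pj("side",T);print(P)
S=bp("side",[cen(s,int(round(351)),int(round(297))),cen(s,327,315)],.03);print("side",S[:,:2],S.mean(0))
w=[(0.543,-.0907),(0.543,-.0547),(0.521,-.0547),(0.521,-.0907)]
q=pj("side",[[a,b,.036] for a,b in w]);print(q)
c=cv2.resize(s[255:300,285:335],(800,720),interpolation=cv2.INTER_NEAREST)[60:660]
cv2.polylines(c,[np.round((q+.5-[285,255])*16-[0,60]).astype(int)],True,(0,0,255),1)
cv2.imwrite("pics/win.png",c)
```

```text
top [[ 0.5588  0.1221]
 [ 0.5047  0.1219]
 [ 0.5589 -0.148 ]
 [ 0.505  -0.1482]] [ 0.5319 -0.013   0.03  ] end [ 0.532  -0.1481  0.03  ]
[[257.0791 212.6961]
 [235.0122 226.0494]
 [351.7031 297.858 ]
 [328.8569 315.4114]]
side [[ 0.5578 -0.1453]
 [ 0.5038 -0.1455]] [ 0.5308 -0.1454  0.03  ]
[[322.8482 280.5474]
 [309.4742 268.3334]
 [300.1845 274.805 ]
 [313.5173 287.2701]]
```

View pics/win.png

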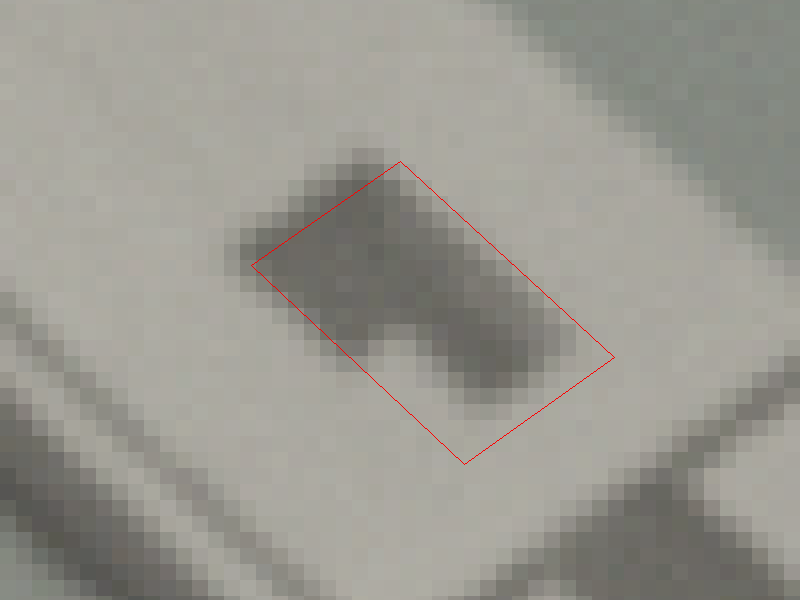

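Call:
{"fn": "play_rows", "kwargs": {
  "translation": [
    [0,0,-0.03],
    [0,0,-0.03],
    [0.04,0.0266,0],
    [0.04,0.0266,0],
    [0.04,0.0266,0],
    [0.04,0.0266,0],
    [0.04,0.0266,0],
    [0.04,0.0266,0],
    [0,0,0],
    [0,0,0],
    [0,0,0],
    [0,0,0],
    [0,0,0],
    [0,0,0],
    [0,0,0],
    [0,0,0],
    [0,0,0],
    [0,0,0],
    [0,0,0]
  ],
  "delta_rot": [
    [0,0,0],
    [0,0,0],
    [0,0,0],
    [0,0,0],
    [0,0,0],
    [0,0,0],
    [0,0,0],
    [0,0,0],
    [0,0,-10.5],
    [0,0,-10.5],
    [0,0,-10.5],
    [0,0,-10.5],
    [0,0,-10.5],
    [0,0,-10.5],
    [0,0,-10.5],
    [0,0,-10.5],
    [0,0,-10.5],
    [0,0,-10.5],
    [0,0,0]
  ],
  "grip": [-1,-1,-1,-1,-1,-1,-1,-1,-1,-1,-1,-1,-1,-1,-1,-1,-1,-1,-1]
}}

```text
clock: 8.5
tool_pos: [0.5321, -0.0732, 0.1554]
eef_rot: [-0.315, 0.949, 0.0, -0.0]
contact_force: [0.7, 0.1, -1.0]
opening: 0.424
finger_force: 15.0
```

```bash
python3 -c "
from st import *
to([.5315,-.073,.155])"
```

```text
t 8.5 q [ 0.338   0.8431 -0.4848  1.9372  0.7342  0.5452  1.5551]
p [ 0.5321 -0.0732  0.1554] yaw of tool y 126.7173518252966 z [-0.0006  0.0006 -1.    ] F [ 0.6786  0.098  -1.0412] M [ 0.0535  0.0393 -0.0484] open 0.424 ff 14.991886387579143
shift tool [0.0004 0.0006 0.0004]
```

Call:
{"fn": "play_rows", "kwargs": {
  "translation": [
    [-0.001,0.0018,0.01],
    [0,0,0.01],
    [0,0,0],
    [0,0,0.002],
    [0,0,0.002]
  ],
  "delta_rot": [
    [0,0,0],
    [0,0,0],
    [0,0,0],
    [0,0,0],
    [0,0,0]
  ],
  "grip": [-1,-1,-1,-1,-1]
}}

```text
clock: 9.12
tool_pos: [0.5323, -0.0709, 0.1317]
eef_rot: [-0.316, 0.949, -0.0, 0.0]
contact_force: [-0.1, -0.9, -2.1]
opening: 0.429
finger_force: 15.0
```

```bash
python3 -c "
from st import *
cv2.imwrite('pics/hold.png',cv2.resize(r.snapshot('side')[180:330,220:420],(800,600),interpolation=cv2.INTER_CUBIC))"
```

```text
t 9.12 q [ 0.3086  0.8783 -0.4428  1.9477  0.774   0.4913  1.5173]
p [ 0.5323 -0.0709  0.1317] yaw of tool y 126.84488907308473 z [ 0.0004  0.     -1.    ] F [-0.1027 -0.8755 -2.0996] M [0.1028 0.0481 0.0146] open 0.429 ff 14.99287286773324
```

View pics/hold.png

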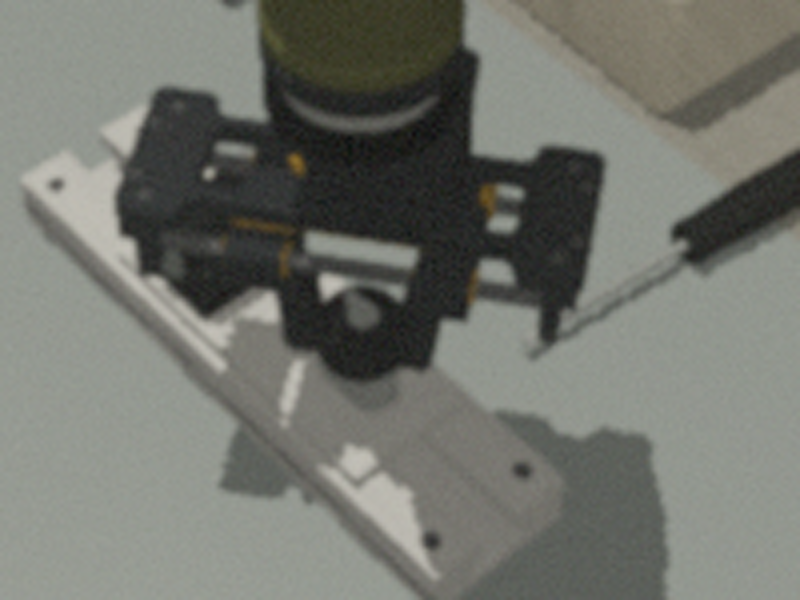

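Call:
{"fn": "play_rows", "kwargs": {
  "translation": [
    [0,0,0.001],
    [0,0,0.001],
    [0,0,0.001],
    [0,0,0]
  ],
  "delta_rot": [
    [0,0,0],
    [0,0,0],
    [0,0,0],
    [0,0,0]
  ],
  "grip": [-1,-1,-1,-1]
}}

```text
clock: 9.68
tool_pos: [0.5321, -0.0709, 0.1286]
eef_rot: [-0.316, 0.949, 0.0, -0.0]
contact_force: [-0.4, 0.0, -1.7]
opening: 0.426
finger_force: 15.0
```

Call:
{"fn": "play_rows", "kwargs": {
  "translation": [
    [0,0,0.001],
    [0,0,0.001],
    [0,0,0.001],
    [0,0,0.001],
    [0,0,0]
  ],
  "delta_rot": [
    [0,0,0],
    [0,0,0],
    [0,0,0],
    [0,0,0],
    [0,0,0]
  ],
  "grip": [-1,-1,-1,-1,-1]
}}

```text
clock: 10.3
tool_pos: [0.5319, -0.0709, 0.1247]
eef_rot: [-0.316, 0.949, 0.0, -0.0]
contact_force: [-1.0, -0.0, -1.3]
opening: 0.427
finger_force: 15.0
```

Call:
{"fn": "play_rows", "kwargs": {
  "translation": [
    [0,0,0.0015],
    [0,0,0.0015],
    [0,0,0.0015],
    [0,0,0.0015],
    [0,0,0]
  ],
  "delta_rot": [
    [0,0,0],
    [0,0,0],
    [0,0,0],
    [0,0,0],
    [0,0,0]
  ],
  "grip": [-1,-1,-1,-1,-1]
}}

```text
clock: 10.92
tool_pos: [0.5319, -0.071, 0.1185]
eef_rot: [-0.316, 0.949, 0.0, -0.0]
contact_force: [-0.8, 0.9, -2.2]
opening: 0.426
finger_force: 15.0
```

Entering freely. Continue to where the flange meets the foot.

Call:
{"fn": "play_rows", "kwargs": {
  "translation": [
    [0,0,0.0015],
    [0,0,0.0015],
    [0,0,0.001],
    [0,0,0.001],
    [0,0,0.001],
    [0,0,0.001],
    [0,0,0]
  ],
  "delta_rot": [
    [0,0,0],
    [0,0,0],
    [0,0,0],
    [0,0,0],
    [0,0,0],
    [0,0,0],
    [0,0,0]
  ],
  "grip": [-1,-1,-1,-1,-1,-1,-1]
}}

```text
clock: 11.8
tool_pos: [0.532, -0.0709, 0.1116]
eef_rot: [-0.316, 0.949, 0.0, -0.0]
contact_force: [-1.7, 1.0, -2.6]
opening: 0.427
finger_force: 15.0
```

Call:
{"fn": "play_rows", "kwargs": {
  "translation": [
    [0,0,0.0008],
    [0,0,0.0008],
    [0,0,0]
  ],
  "delta_rot": [
    [0,0,0],
    [0,0,0],
    [0,0,0]
  ],
  "grip": [-1,-1,-1]
}}

```text
clock: 12.18
tool_pos: [0.5321, -0.0709, 0.11]
eef_rot: [-0.316, 0.949, 0.0, 0.0]
contact_force: [-1.8, 0.4, -2.2]
opening: 0.427
finger_force: 15.0
```

Call:
{"fn": "play_rows", "kwargs": {
  "translation": [
    [0,0,0.0006],
    [0,0,0.0006],
    [0,0,0]
  ],
  "delta_rot": [
    [0,0,0],
    [0,0,0],
    [0,0,0]
  ],
  "grip": [-1,-1,-1]
}}

```text
clock: 12.55
tool_pos: [0.5325, -0.0708, 0.109]
eef_rot: [-0.316, 0.949, 0.0, 0.0]
contact_force: [-0.5, 0.6, -1.4]
opening: 0.425
finger_force: 15.0
```

Call:
{"fn": "play_rows", "kwargs": {
  "translation": [
    [0,0,0.0006],
    [0,0,0]
  ],
  "delta_rot": [
    [0,0,0],
    [0,0,0]
  ],
  "grip": [-1,-1]
}}

```text
clock: 12.8
tool_pos: [0.5322, -0.0709, 0.1083]
eef_rot: [-0.316, 0.949, 0.0, 0.0]
contact_force: [-0.1, -0.8, -1.5]
opening: 0.428
finger_force: 15.0
```

Call:
{"fn": "play_rows", "kwargs": {
  "translation": [
    [0,0,0.0006],
    [0,0,0.0004],
    [0,0,0]
  ],
  "delta_rot": [
    [0,0,0],
    [0,0,0],
    [0,0,0]
  ],
  "grip": [-1,-1,-1]
}}

```text
clock: 13.18
tool_pos: [0.5322, -0.0708, 0.1077]
eef_rot: [-0.316, 0.949, -0.0, 0.0]
contact_force: [-0.6, 0.2, 4.9]
opening: 0.428
finger_force: 15.0
```

Call:
{"fn": "play_rows", "kwargs": {
  "translation": [
    [0,0,-0.0005],
    [0,0,0],
    [0,0,0],
    [0,0,0],
    [0,0,0],
    [0,0,0],
    [0,0,0],
    [0,0,0],
    [0,0,0]
  ],
  "delta_rot": [
    [0,0,0],
    [0,0,10],
    [0,0,10],
    [0,0,10],
    [0,0,10],
    [0,0,10],
    [0,0,10],
    [0,0,5],
    [0,0,0]
  ],
  "grip": [-1,-1,-1,-1,-1,-1,-1,-1,-1],
  "squeeze": 9
}}

```text
clock: 14.3
tool_pos: [0.5321, -0.0706, 0.1077]
eef_rot: [0.242, 0.97, 0.0, -0.0]
contact_force: [-0.5, -0.2, 1.2]
opening: 0.424
finger_force: 9.0
```

```bash
python3 st.py
```

```text
t 14.3 q [ 0.1355  0.8917 -0.1499  1.962   0.3838  0.3152  0.7554]
p [ 0.5321 -0.0706  0.1077] yaw of tool y 61.940340712507336 z [-0.0001  0.0002 -1.    ] F [-0.4907 -0.1574  1.2136] M [0.1669 0.1144 0.0101] open 0.424 ff 8.988445177674294
```

Call:
{"fn": "play_rows", "kwargs": {
  "translation": [
    [0,0,0],
    [0,0,0],
    [0,0,0],
    [0,0,0]
  ],
  "delta_rot": [
    [0,0,8],
    [0,0,6],
    [0,0,6],
    [0,0,0]
  ],
  "grip": [-1,-1,-1,-1]
}}

```text
clock: 14.8
tool_pos: [0.532, -0.0706, 0.1078]
eef_rot: [0.407, 0.914, 0.0, -0.0]
contact_force: [-0.7, 1.9, 1.5]
opening: 0.43
finger_force: 9.0
```

```bash
python3 st.py
```

```text
t 14.8 q [ 0.0978  0.8903 -0.0865  1.9639  0.2305  0.2968  0.5559]
p [ 0.532  -0.0706  0.1078] yaw of tool y 42.020378346549336 z [-0.0002  0.0004 -1.    ] F [-0.6662  1.9369  1.4895] M [0.3052 0.1824 0.0248] open 0.43 ff 8.989110491238534
```

Call:
{"fn": "play_rows", "kwargs": {
  "translation": [
    [0,0,0],
    [0,0,0],
    [0,0,0]
  ],
  "delta_rot": [
    [0,0,5],
    [0,0,5],
    [0,0,0]
  ],
  "grip": [-1,-1,-1]
}}

```text
clock: 15.18
tool_pos: [0.5317, -0.0704, 0.1078]
eef_rot: [0.484, 0.875, 0.0, -0.001]
contact_force: [-2.2, 2.7, 2.8]
opening: 0.432
finger_force: 9.0
```

```bash
python3 st.py
```

```text
t 15.18 q [ 0.0797  0.8903 -0.0568  1.9652  0.1521  0.291   0.4581]
p [ 0.5317 -0.0704  0.1078] yaw of tool y 32.080009804599676 z [-0.0009  0.0007 -1.    ] F [-2.2328  2.6888  2.846 ] M [0.4232 0.3533 0.0136] open 0.432 ff 8.99292096029967
```

Call:
{"fn": "play_rows", "kwargs": {
  "translation": [
    [0.0005,-0.0002,-0.0003],
    [0,0,0],
    [0,0,0],
    [0,0,0]
  ],
  "delta_rot": [
    [0,0,0],
    [0,0,5],
    [0,0,5],
    [0,0,0]
  ],
  "grip": [-1,-1,-1,-1]
}}

```text
clock: 15.68
tool_pos: [0.5313, -0.0708, 0.1078]
eef_rot: [0.559, 0.829, -0.0, -0.0]
contact_force: [-0.6, 1.1, 0.1]
opening: 0.427
finger_force: 9.0
```

```bash
python3 st.py
```

```text
t 15.68 q [ 0.0618  0.8904 -0.0258  1.9673  0.0724  0.2857  0.3595]
p [ 0.5313 -0.0708  0.1078] yaw of tool y 21.97441573977982 z [-0.001  -0.0003 -1.    ] F [-0.553   1.0975  0.1149] M [0.193  0.3064 0.0096] open 0.427 ff 8.995166919194162
```

```bash
python3 -c "
from st import *
cv2.imwrite('pics/turn.png',cv2.resize(r.snapshot('side')[230:310,260:367],(800,600),interpolation=cv2.INTER_CUBIC))"
```

```text
t 15.68 q [ 0.0618  0.8904 -0.0258  1.9673  0.0724  0.2857  0.3595]
p [ 0.5313 -0.0708  0.1078] yaw of tool y 21.97441573977982 z [-0.001  -0.0003 -1.    ] F [-0.553   1.0975  0.1149] M [0.193  0.3064 0.0096] open 0.427 ff 8.995166919194162
```

View pics/turn.png

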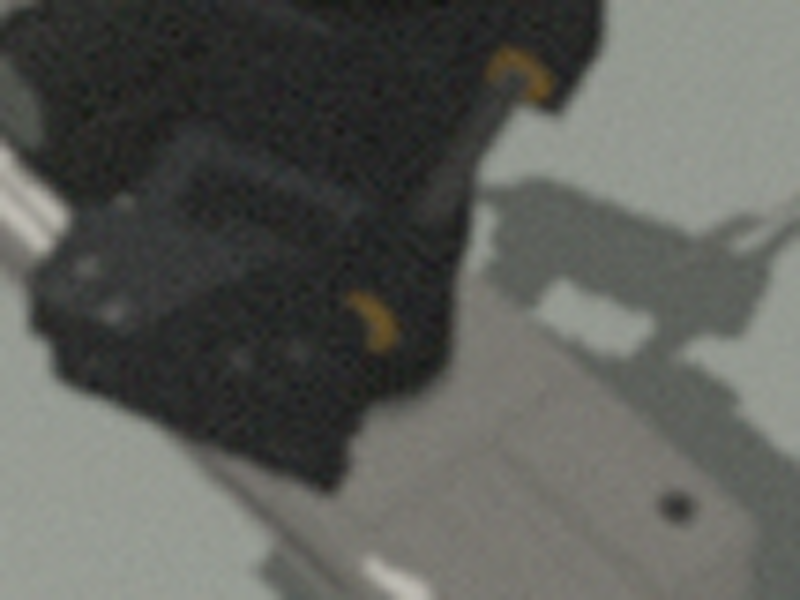

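Call:
{"fn": "play_rows", "kwargs": {
  "translation": [
    [0,0,0],
    [0,0,0],
    [0,0,0]
  ],
  "delta_rot": [
    [0,0,8],
    [0,0,8],
    [0,0,0]
  ],
  "grip": [-1,-1,-1]
}}

```text
clock: 16.1
tool_pos: [0.5313, -0.0708, 0.1078]
eef_rot: [0.669, 0.743, -0.0, -0.0]
contact_force: [-1.3, -0.3, -2.8]
opening: 0.428
finger_force: 9.0
```

```bash
python3 st.py
```

```text
t 16.1 q [ 0.0342  0.8919  0.0202  1.9688 -0.0551  0.2825  0.205 ]
p [ 0.5313 -0.0708  0.1078] yaw of tool y 6.022361209465542 z [-0.001  -0.0003 -1.    ] F [-1.2838 -0.303  -2.7898] M [0.0423 0.3318 0.0096] open 0.428 ff 8.999085605610162
```

Call:
{"fn": "play_rows", "kwargs": {
  "translation": [
    [0,0,0],
    [0,0,0],
    [0,0,0]
  ],
  "delta_rot": [
    [0,0,8],
    [0,0,8],
    [0,0,0]
  ],
  "grip": [-1,-1,-1]
}}

```text
clock: 16.48
tool_pos: [0.5313, -0.0708, 0.1078]
eef_rot: [0.765, 0.643, -0.0, -0.0]
contact_force: [-2.2, 0.3, -3.8]
opening: 0.428
finger_force: 9.0
```

```bash
python3 st.py
```

```text
t 16.48 q [ 0.0073  0.8943  0.0657  1.9702 -0.1827  0.2837  0.0512]
p [ 0.5313 -0.0708  0.1078] yaw of tool y -9.90232309837889 z [-0.0011 -0.0002 -1.    ] F [-2.2261  0.3282 -3.7833] M [0.0537 0.3717 0.0455] open 0.428 ff 9.001647792756557
```

Call:
{"fn": "play_rows", "kwargs": {
  "translation": [
    [0,0,0.0005],
    [0,0,0],
    [0,0,0],
    [0,0,0]
  ],
  "delta_rot": [
    [0,0,0],
    [0,0,8],
    [0,0,8],
    [0,0,0]
  ],
  "grip": [-1,-1,-1,-1]
}}

```text
clock: 16.98
tool_pos: [0.5313, -0.0706, 0.1078]
eef_rot: [0.848, 0.53, -0.0, -0.0]
contact_force: [-2.1, 1.0, 1.4]
opening: 0.426
finger_force: 9.0
```

```bash
python3 st.py
```

```text
t 16.98 q [-0.02    0.8979  0.1117  1.9718 -0.3111  0.2889 -0.1041]
p [ 0.5313 -0.0706  0.1078] yaw of tool y -25.951104859375167 z [-0.0008  0.0001 -1.    ] F [-2.1293  0.9581  1.3992] M [ 0.1176  0.6868 -0.0076] open 0.426 ff 8.995669581927359
```

Call:
{"fn": "play_rows", "kwargs": {
  "translation": [
    [0,0,0],
    [0,0,0],
    [0,0,0]
  ],
  "delta_rot": [
    [0,0,8],
    [0,0,8],
    [0,0,0]
  ],
  "grip": [-1,-1,-1]
}}

```text
clock: 17.35
tool_pos: [0.5311, -0.0706, 0.1076]
eef_rot: [0.913, 0.407, -0.001, -0.0]
contact_force: [-3.5, 1.4, 1.4]
opening: 0.429
finger_force: 9.0
```

```bash
python3 st.py
```

```text
t 17.35 q [-0.0481  0.9029  0.1598  1.9735 -0.4373  0.2996 -0.2598]
p [ 0.5311 -0.0706  0.1076] yaw of tool y -41.9089733954255 z [-0.0013  0.0001 -1.    ] F [-3.4593  1.4153  1.3714] M [ 0.0134  0.8483 -0.1561] open 0.429 ff 9.000564459711313
```

Call:
{"fn": "play_rows", "kwargs": {
  "translation": [
    [0,0,0],
    [0,0,0],
    [0,0,0]
  ],
  "delta_rot": [
    [0,0,8],
    [0,0,8],
    [0,0,0]
  ],
  "grip": [-1,-1,-1]
}}

```text
clock: 17.73
tool_pos: [0.5314, -0.0703, 0.1076]
eef_rot: [0.961, 0.277, -0.0, -0.0]
contact_force: [-2.9, 1.1, 0.3]
opening: 0.425
finger_force: 9.0
```

```bash
python3 st.py
```

```text
t 17.73 q [-0.0779  0.9091  0.2104  1.9744 -0.5614  0.3155 -0.4183]
p [ 0.5314 -0.0703  0.1076] yaw of tool y -57.8585234084789 z [-0.0007  0.0004 -1.    ] F [-2.9194  1.1381  0.3165] M [ 0.2763  0.7621 -0.1888] open 0.425 ff 9.00027524214238
```

Call:
{"fn": "play_rows", "kwargs": {
  "translation": [
    [0,0,0],
    [0,0,0],
    [0,0,0]
  ],
  "delta_rot": [
    [0,0,6],
    [0,0,6],
    [0,0,0]
  ],
  "grip": [-1,-1,-1]
}}

```text
clock: 18.1
tool_pos: [0.5319, -0.0702, 0.1076]
eef_rot: [0.985, 0.175, 0.0, -0.0]
contact_force: [-1.3, 2.0, 0.7]
opening: 0.425
finger_force: 9.0
```

```bash
python3 st.py
```

```text
t 18.1 q [-0.1014  0.915   0.2509  1.975  -0.652   0.3312 -0.5399]
p [ 0.5319 -0.0702  0.1076] yaw of tool y -69.83368860769323 z [ 0.0002  0.0005 -1.    ] F [-1.3348  1.9568  0.6993] M [ 0.3956  0.5823 -0.0872] open 0.425 ff 9.000380798242986
```

Call:
{"fn": "play_rows", "kwargs": {
  "translation": [
    [0,0,0],
    [0,0,0],
    [0,0,0]
  ],
  "delta_rot": [
    [0,0,6],
    [0,0,6],
    [0,0,0]
  ],
  "grip": [-1,-1,-1]
}}

```text
clock: 18.48
tool_pos: [0.5322, -0.0704, 0.1077]
eef_rot: [0.997, 0.071, 0.0, -0.0]
contact_force: [-1.9, 1.8, 0.8]
opening: 0.43
finger_force: 9.0
```

```bash
python3 st.py
```

```text
t 18.48 q [-0.1262  0.9222  0.2948  1.9759 -0.74    0.3508 -0.665 ]
p [ 0.5322 -0.0704  0.1077] yaw of tool y -81.86015803381773 z [ 0.0009  0.0002 -1.    ] F [-1.8889  1.7724  0.7605] M [ 0.422   0.3936 -0.0147] open 0.43 ff 9.000501120463014
```

Call:
{"fn": "play_rows", "kwargs": {
  "translation": [
    [0,0,0],
    [0,0,0],
    [0,0,0],
    [0,0,-0.05],
    [0,0,-0.05],
    [0.05,0,-0.03],
    [0.06,0,0],
    [0,0,0]
  ],
  "delta_rot": [
    [0,0,0],
    [0,0,0],
    [0,0,0],
    [0,0,0],
    [0,0,0],
    [0,0,0],
    [0,0,0],
    [0,0,0]
  ],
  "grip": [0.5,0.5,0.5,0.5,0.5,0.5,0.5,0.5]
}}

```text
clock: 19.48
tool_pos: [0.6448, -0.0537, 0.2377]
eef_rot: [0.997, 0.071, 0.003, 0.0]
contact_force: [-1.3, -0.1, 0.0]
opening: 0.748
finger_force: 0.0
```

Run:
```python
from st import *
from fit import fit
s=r.snapshot("side");cv2.imwrite("pics/s3.png",s)
t=r.snapshot("top");cv2.imwrite("pics/t3.png",t)
c=lambda im,x,y,w:cv2.resize(im[y:y+w*3//2,x:x+w],(400,600),interpolation=cv2.INTER_CUBIC)
cv2.imwrite("pics/cmp.png",np.hstack([c(s,285,235,56),c(t,336,215,56)]))
for z in(.012,.014): print(z,fit("side",s,.531,-.071,z0=z,kz=.036-z,yaws=range(-90,90,15))[:4])
```

```text
t 19.48 q [-0.2782  0.8653  0.5717  1.5833 -0.5748  0.8606 -0.9138]
p [ 0.6448 -0.0537  0.2377] yaw of tool y -81.81342057702771 z [ 0.0054 -0.0003 -1.    ] F [-1.2536 -0.0734  0.0159] M [-0.0193  0.2871  0.0204] open 0.748 ff 0.0
0.012 [(np.float64(293.2), [529.44, -69.55, 3.63]), (np.float64(295.33), [529.56, -69.4, 17.46]), (np.float64(297.9), [529.37, -69.63, -11.13]), (np.float64(304.58), [529.35, -69.6, 31.87])]
0.014 [(np.float64(280.63), [529.55, -69.42, 2.95]), (np.float64(281.71), [529.45, -69.55, -10.4]), (np.float64(288.67), [529.35, -69.61, 16.73]), (np.float64(291.54), [529.41, -69.56, -25.07])]
```

View pics/cmp.png

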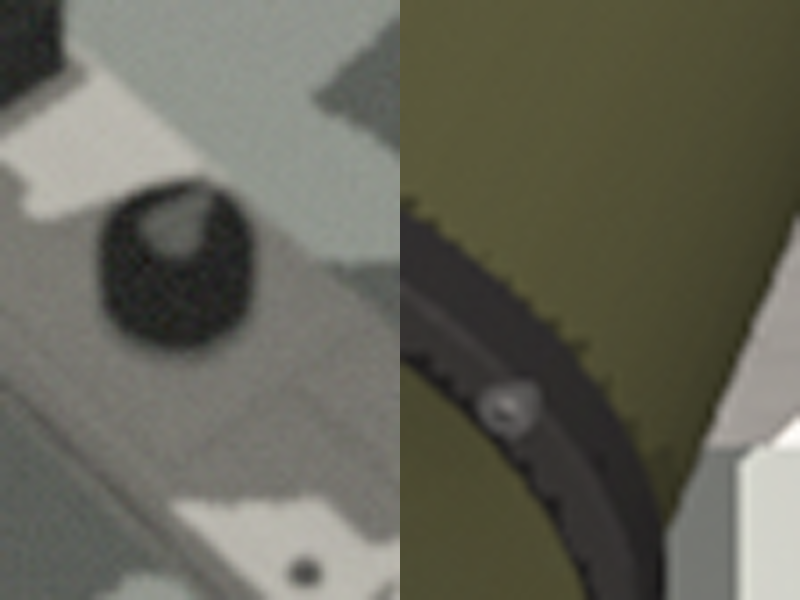

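Run:
```python
from st import *
from fit import fit
to([.531,-.0704,.108])
s=cv2.imread("pics/s3.png")
for z in(.010,.012,.014,.016): 
  for ka in (.0355,.0365):print(z,ka,fit("side",s,.5295,-.0695,z0=z,kz=ka-z,yaws=[-10,0,10])[:2])
```

```text
t 19.57 q [-0.2768  0.8633  0.5731  1.5932 -0.5739  0.8604 -0.9132]
p [ 0.64   -0.0557  0.2369] yaw of tool y -82.11469525107155 z [-0.0015 -0.0004 -1.    ] F [-0.4948 -0.7088  0.0322] M [-0.0149  0.2335 -0.0011] open 0.75 ff 0.0
shift tool [-0.1098 -0.0004  0.1291]
0.01 0.0355 [(np.float64(320.22), [529.65, -69.26, 11.95]), (np.float64(321.26), [529.82, -69.1, 4.1])]
0.01 0.0365 [(np.float64(326.64), [529.47, -69.55, 14.34]), (np.float64(330.8), [529.5, -69.51, 5.74])]
0.012 0.0355 [(np.float64(301.11), [529.78, -69.11, -4.68]), (np.float64(301.17), [529.67, -69.27, 1.56])]
0.012 0.0365 [(np.float64(306.88), [529.2, -69.85, 13.09]), (np.float64(308.93), [529.25, -69.73, 2.05])]
0.014 0.0355 [(np.float64(292.42), [529.54, -69.09, -5.34]), (np.float64(292.52), [529.77, -69.15, 1.92])]
0.014 0.0365 [(np.float64(294.82), [529.21, -69.85, -2.51]), (np.float64(295.46), [529.29, -69.68, 0.45])]
0.016 0.0355 [(np.float64(286.59), [529.62, -69.33, -4.84]), (np.float64(286.7), [529.79, -69.12, -8.63])]
0.016 0.0365 [(np.float64(285.03), [529.14, -69.93, -5.64]), (np.float64(285.73), [529.13, -69.93, -2.1])]
```

Call:
{"fn": "play_rows", "kwargs": {
  "translation": [
    [-0.055,-0.0004,0],
    [-0.055,0,0.03],
    [0,0,0.05],
    [0,0,0.049],
    [0,0,0],
    [0,0,0],
    [0,0,0],
    [0,0,0],
    [0,0,0]
  ],
  "delta_rot": [
    [0,0,0],
    [0,0,0],
    [0,0,0],
    [0,0,0],
    [0,0,0],
    [0,0,0],
    [0,0,0],
    [0,0,0],
    [0,0,0]
  ],
  "grip": [0.5,0.5,0.5,0.5,0.5,-1,-1,-1,-1],
  "squeeze": 9
}}

```text
clock: 20.7
tool_pos: [0.5324, -0.0703, 0.1099]
eef_rot: [0.998, 0.069, 0.001, 0.0]
contact_force: [-1.2, 0.5, 7.7]
opening: 0.428
finger_force: 9.0
```

```bash
python3 st.py
```

```text
t 20.7 q [-0.1371  0.9211  0.3135  1.9766 -0.767   0.3615 -0.6438]
p [ 0.5324 -0.0703  0.1099] yaw of tool y -82.13126735458435 z [ 0.0022 -0.0003 -1.    ] F [-1.1551  0.4971  7.6556] M [0.0272 0.2903 0.0363] open 0.428 ff 9.00218054652214
```

Call:
{"fn": "play_rows", "kwargs": {
  "translation": [
    [0,0,0],
    [0,0,0]
  ],
  "delta_rot": [
    [0,0,4],
    [0,0,4]
  ],
  "grip": [-1,-1]
}}

```text
clock: 20.95
tool_pos: [0.5326, -0.0704, 0.1096]
eef_rot: [1.0, -0.002, 0.001, 0.0]
contact_force: [0.6, -0.9, 2.3]
opening: 0.427
finger_force: 9.0
```

```bash
python3 st.py
```

```text
t 20.95 q [-0.1547  0.9278  0.3449  1.9772 -0.8225  0.3774 -0.7316]
p [ 0.5326 -0.0704  0.1096] yaw of tool y -90.20762230282088 z [ 0.0023 -0.0007 -1.    ] F [ 0.5613 -0.9194  2.3347] M [-0.1447  0.0966  0.2169] open 0.427 ff 8.998425006866455
```

Call:
{"fn": "play_rows", "kwargs": {
  "translation": [
    [0,0,0]
  ],
  "delta_rot": [
    [0,0,4]
  ],
  "grip": [-1]
}}

```text
clock: 21.08
tool_pos: [0.5326, -0.0706, 0.1095]
eef_rot: [0.999, -0.037, 0.001, 0.0]
contact_force: [0.4, -1.5, 3.2]
opening: 0.424
finger_force: 9.0
```

```bash
python3 st.py
```

```text
t 21.07 q [-0.1636  0.9314  0.3612  1.9776 -0.8492  0.3862 -0.7758]
p [ 0.5326 -0.0706  0.1095] yaw of tool y -94.21001738165279 z [ 0.0023 -0.001  -1.    ] F [ 0.3733 -1.451   3.2276] M [-0.2366  0.0588  0.2404] open 0.424 ff 8.999207317829132
```

Call:
{"fn": "play_rows", "kwargs": {
  "translation": [
    [0,0,0]
  ],
  "delta_rot": [
    [0,0,4]
  ],
  "grip": [-1]
}}

```text
clock: 21.2
tool_pos: [0.5326, -0.0707, 0.1095]
eef_rot: [0.997, -0.072, 0.001, 0.001]
contact_force: [-0.4, -1.3, 0.7]
opening: 0.424
finger_force: 9.0
```

```bash
python3 st.py
```

```text
t 21.2 q [-0.1727  0.935   0.3777  1.9781 -0.8752  0.3954 -0.8207]
p [ 0.5326 -0.0707  0.1095] yaw of tool y -98.21357151188525 z [ 0.0023 -0.0012 -1.    ] F [-0.3687 -1.3299  0.7406] M [-0.2488  0.0029  0.2577] open 0.424 ff 8.998349457979202
```

Call:
{"fn": "play_rows", "kwargs": {
  "translation": [
    [0,0,0],
    [0,0,0]
  ],
  "delta_rot": [
    [0,0,4],
    [0,0,4]
  ],
  "grip": [-1,-1]
}}

```text
clock: 21.45
tool_pos: [0.5325, -0.0709, 0.1094]
eef_rot: [0.99, -0.141, 0.001, 0.001]
contact_force: [0.1, -1.9, 1.8]
opening: 0.424
finger_force: 9.0
```

```bash
python3 st.py
```

```text
t 21.45 q [-0.187   0.9411  0.404   1.9788 -0.9144  0.4107 -0.923 ]
p [ 0.5325 -0.0709  0.1094] yaw of tool y -106.22066226484961 z [ 0.0021 -0.0016 -1.    ] F [ 0.0736 -1.9203  1.7581] M [-0.3167  0.0775  0.2686] open 0.424 ff 8.998141139745712
```

Call:
{"fn": "play_rows", "kwargs": {
  "translation": [
    [0,0,0],
    [0,0,0]
  ],
  "delta_rot": [
    [0,0,4],
    [0,0,4]
  ],
  "grip": [-1,-1]
}}

```text
clock: 21.7
tool_pos: [0.5324, -0.0711, 0.1094]
eef_rot: [0.978, -0.21, 0.001, 0.001]
contact_force: [-0.6, -1.7, 0.8]
opening: 0.421
finger_force: 9.0
```

```bash
python3 st.py
```

```text
t 21.7 q [-0.1962  0.9452  0.4214  1.9794 -0.9388  0.4212 -1.0394]
p [ 0.5324 -0.0711  0.1094] yaw of tool y -114.23336485365971 z [ 0.002 -0.002 -1.   ] F [-0.6096 -1.7292  0.7961] M [-0.3734 -0.0032  0.261 ] open 0.421 ff 8.998694568872452
```

Call:
{"fn": "play_rows", "kwargs": {
  "translation": [
    [0,0,0],
    [0,0,0],
    [0,0,0],
    [0,0,0]
  ],
  "delta_rot": [
    [0,0,0],
    [0,0,4],
    [0,0,4],
    [0,0,4]
  ],
  "grip": [-1,-1,-1,-1],
  "squeeze": 10
}}

```text
clock: 22.2
tool_pos: [0.532, -0.0712, 0.1092]
eef_rot: [0.951, -0.31, 0.001, 0.001]
contact_force: [0.2, -1.5, 1.1]
opening: 0.427
finger_force: 10.0
```

```bash
python3 st.py
```

```text
t 22.2 q [-0.2038  0.9491  0.4359  1.9804 -0.9589  0.4305 -1.2284]
p [ 0.532  -0.0712  0.1092] yaw of tool y -126.17796561245065 z [ 0.0011 -0.0018 -1.    ] F [ 0.1745 -1.4683  1.0784] M [-0.5468  0.1414  0.2939] open 0.427 ff 9.997627884149551
```

Call:
{"fn": "play_rows", "kwargs": {
  "translation": [
    [0,0,0],
    [0,0,0],
    [0,0,0],
    [0,0,-0.05],
    [0,0,-0.05],
    [0,0,-0.03],
    [0,-0.06,0],
    [0,-0.06,0],
    [0,0,0]
  ],
  "delta_rot": [
    [0,0,0],
    [0,0,0],
    [0,0,0],
    [0,0,0],
    [0,0,0],
    [0,0,0],
    [0,0,0],
    [0,0,0],
    [0,0,0]
  ],
  "grip": [0.5,0.5,0.5,0.5,0.5,0.5,0.5,0.5,0.5]
}}

```text
clock: 23.32
tool_pos: [0.6045, 0.0331, 0.2375]
eef_rot: [0.952, -0.305, -0.0, -0.002]
contact_force: [0.0, -0.8, -1.0]
opening: 0.746
finger_force: 0.0
```

Run:
```python
from st import *
from fit import fit
s=r.snapshot("side");cv2.imwrite("pics/s4.png",s);s0=cv2.imread("pics/side0.png")
t=r.snapshot("top");cv2.imwrite("pics/t4.png",t)
print(fit("side",s,.5295,-.0695,z0=.014,kz=.022,yaws=[-20,-10,0,10])[:3])
d=np.abs(s.astype(int)-s0).max(2)
a=cv2.resize(s[200:350,220:420],(800,600),interpolation=cv2.INTER_CUBIC);cv2.imwrite("pics/fin.png",a)
print([(n,[np.round(x["point"],3).tolist() for x in r.look_for("side",n)[:1]]) for n in("screw","objective","oil","driver","lensring","eyepiece")])
```

```text
t 23.32 q [-0.5094  0.8656  0.7304  1.7177 -0.7428  0.8566 -1.6328]
p [0.6045 0.0331 0.2375] yaw of tool y -125.50748127376072 z [ 0.0007  0.0035 -1.    ] F [ 0.0474 -0.7739 -1.0328] M [-0.0313  0.176  -0.0301] open 0.746 ff 0.0
[(np.float64(92.52), [530.26, -68.47, -5.71]), (np.float64(92.58), [530.33, -68.39, -6.98]), (np.float64(93.46), [530.41, -68.28, -3.8])]
[('screw', [[0.457, 0.337, 0.035]]), ('objective', [[0.688, 0.065, 0.04]]), ('oil', [[0.676, -0.253, 0.038]]), ('driver', [[0.747, -0.102, 0.018]]), ('lensring', [[0.608, -0.294, 0.014]]), ('eyepiece', [[0.599, 0.292, 0.05]])]
```

View pics/fin.png

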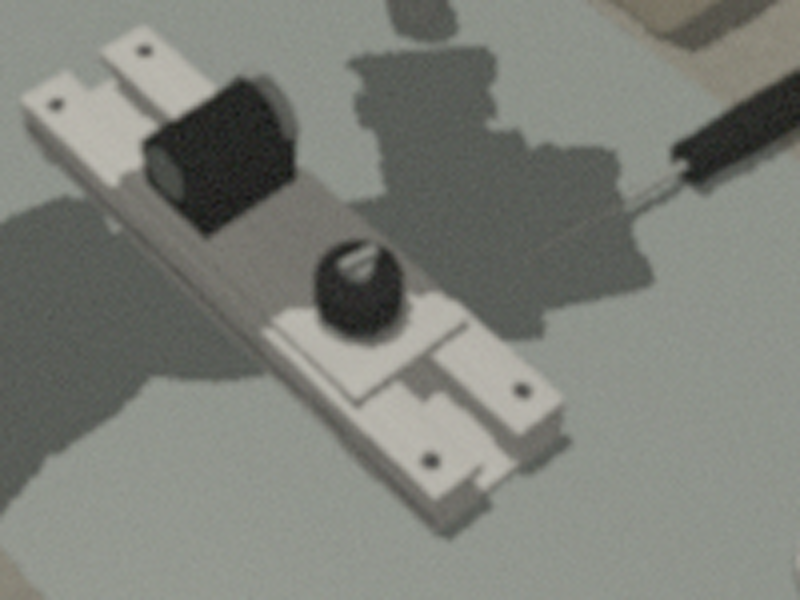

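```bash
python3 -c "
from plant import r
print(r.finish_job())"
```

```text
the job is handed in; nothing more can be done
None
```

The lens mount is clamped to the rail and the job is handed in at about 23 s. The T-bolt's head stands about 5° past square, at its stop. The knob was tightened until it slipped in a 10 N grip at about 0.29 N m. By the last side picture the mount had not moved, and the gripper has let go.

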